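Balance a rod-rest bar on the fulcrum and mark it with its hanger saddle

TASK

Slide the rod-rest bar lengthwise over the balance stand until it tips up off its low tail rest and, let go, stays level by itself on the narrow fulcrum in the middle, clear of both low rests. Then mark that balance point: set the hanger saddle squarely astride the bar, fully down and centred over the fulcrum, and leave the bar still balanced level. Push and press gently, never lift the bar off the stand, and leave the other things on the table where they are.

Things in the scene. Friction and masses are not known exactly. Their poses are not given: they have to be found in the camera images.
- stand: Balance stand, fixed: dark steel baseplate 300 x 90 x 12 mm carrying a fulcrum block in the middle and two lower grey U-shaped rests. Origin: centre of its underside, on the table; x runs along the rod-rest bar's sliding direction, from the tail rest to the head rest; z up.
- fulcrum (a point): Centre of the flat top of the stand's fulcrum, a steel block whose top is 16 mm long (along the stand's x), 24 mm wide and 70 mm above the table; axes of the stand.
- tail_rest (a point): Middle of the floor of the tail rest, 120 mm from the fulcrum (stand -x), 60 mm above the table, 10 mm lower than the fulcrum's top. The rest is 30 mm long; its side cheeks are 30 mm apart, their tops 78 mm above the table, and keep the bar in line.
- head_rest (a point): Middle of the floor of the head rest, 120 mm from the fulcrum (stand +x), of the same shape and height as the tail rest.
- rest_bar: Rod-rest bar: loose aluminium tube 370 x 24 x 14 mm, about 0.55 kg, a black plug at the tail, a V-fork at the head. Origin: mid-length of its underside; x from tail to head, z up. At the start its tail lies down in the tail rest, about 0.08 rad nose-up, bearing on the fulcrum's edge. Left alone it tips to tail-down, level or nose-down (0.08 rad) as its balance point is behind, over or past the fulcrum's top.
- bar_mid (a point): Centre of the bar's tube (mid-length, half-way up its 14 mm); axes of the bar. The bar is weighted unseen inside: its balance point is within 45 mm of here, towards either end, and the bar must slide 15 to 130 mm towards its head (stand +x) to bring it over the fulcrum.
- bar_tail (a point): Centre of the flat end face at the tail of the tube, 185 mm from bar_mid; axes of the bar. The free end to push on. A finger against it can by friction keep the bar from tipping: back off to see how it lies.
- bar_head (a point): Centre of the flat end face at the head of the tube; axes of the bar. The V-fork stands on the tube from 14 to 36 mm behind this face, 61 mm wide over the prongs and up to 62 mm above the tube's underside. May be pushed to send the bar back.
- saddle_mid (a point): Hanger saddle: loose steel U-clip, 60 g, standing legs down on the table; its centre, 28 mm above the leg ends. x lies along the tube when fitted (either way round). 24 mm (x) x 38 mm (y), 56 mm high; legs 12 mm deep, 28 mm apart inside; roof 6 mm thick. To grip: an upright tab 22 mm (x) x 10 mm (y), 18 to 56 mm above the leg ends. Fully down, this point is 30 mm above the tube's underside.
- bottle_a: Bystander: small bottle, 32 mm across, 85 mm high, standing near the saddle, on either side of it. Origin at its underside.
- bottle_b: Bystander: small bottle, 32 mm across, 85 mm high. Origin at its underside.
- bottle_c: Bystander: bottle, 36 mm across, 120 mm high. Origin at its underside.
- carton_small: Bystander: carton 90 x 70 x 50 mm. Origin at its underside.
- spool: Bystander: grey line spool, 60 mm across, 30 mm high. Origin at its underside.
- driver: Bystander: screwdriver lying on the table.
There are look-alikes about, which are no part of the job. Of the things that look like the part that bears saddle_mid, the middle-sized one is meant.

How it is judged (in metres and radians):
On the way:
1. the bar, let go and without the saddle, lies level on the fulcrum (angle between rest_bar's own z axis and vertical below 0.03 rad and z of bar_mid in the frame of stand between 0.07 and 0.084 m and y of bar_mid in the frame of stand between -0.008 and 0.008 m and contact force between rest_bar and the fingers below 0.05 N and linear speed of rest_bar below 0.02 m/s and contact force between rest_bar and saddle below 0.01 N and distance between saddle_mid and bar_mid above 0.06 m), for 0.3 s.
At the end, for the whole second after the job is handed in: The bar lies at rest on the fulcrum, level within 0.03 rad and in line with the stand (within 8 mm); the saddle sits astride it, down on its top face (within 2 mm), square (within 0.15 rad) and with its centre within 7 mm of the fulcrum's centre along the stand (angle between rest_bar's own z axis and vertical below 0.03 rad and z of bar_mid in the frame of stand between 0.07 and 0.084 m and y of bar_mid in the frame of stand between -0.008 and 0.008 m and x of saddle_mid in the frame of stand between -0.007 and 0.007 m and y of saddle_mid in the frame of rest_bar between -0.004 and 0.004 m and z of saddle_mid in the frame of rest_bar between 0.0275 and 0.032 m and angle between the x axis of saddle_mid and the x axis of rest_bar, either way round below 0.15 rad and angle between saddle_mid's own z axis and vertical below 0.06 rad and linear speed of each of rest_bar, saddle below 0.01 m/s and angular speed of rest_bar below 0.15 rad/s); the robot touches nothing.
It fails at once if the fingers push on the bar with more than 25 N (contact force between rest_bar and the fingers above 25 N).
It fails at once if the saddle is pressed on the bar with more than 40 N (contact force between saddle and rest_bar above 40 N).
It fails at once if the bar is lifted or knocked off the stand (z of bar_mid in the frame of stand above 0.1 m or z of bar_mid in the frame of stand below 0.055 m or y of bar_mid in the frame of stand above 0.02 m or y of bar_mid in the frame of stand below -0.02 m).
It fails at once if another thing on the table is moved by more than 30 mm (distance of any of bottle_a, bottle_b, bottle_c, carton_small, spool, driver from where it was at the start of the episode above 0.03 m).
It also fails if it takes over 72 s, if anything falls off the work surface, if the arm or the gripper's body presses on something with over 40 N, if the wrist force passes 120 N, or if a joint passes its speed limit or range.

ROBOT

A 7-joint arm with a two-finger parallel gripper is mounted at the origin on the work surface. World frame = base frame: x ahead of the robot, y to its left, z up, the work surface at z = 0. Lengths are in mm, angles in rad, forces in N, time in s.
With the tool pointing down it reaches from about 425 to 825 mm from the base axis. Payload 3.6 kg.
Tool frame: the origin (TCP) lies at the very end of the fingers, on their centre line; the grasp point (between the pads) lies 19 mm behind it; z points along the fingers, y is the line along which they close (so a half turn about z gives the same grasp; the last joint's range is limited). The gripper opens to 85 mm and grips with 20 to 120 N. Pads are 22 mm wide; open, the fingers measure 114 mm over their backs; the gripper's body (76 mm by 85 mm) begins 54 mm behind the grasp point. The pads swing forward as they close: fully open they stand 13 mm farther back than shut.
Start: joints at [-1.254, 0.615, -0.013, 1.423, 0.008, 1.103, -0.04], TCP at [219.06, 611.944, 231.297] pointing down, gripper open.
Joint ranges: [-3.12, 3.12], [-0.3, 2.06], [-1.34, 1.32], [0.26, 2.42], [-1.36, 4.5], [0.01, 1.98], [-2.84, 2.84]. Speed limits (rad/s): [2.79, 2.79, 3.14, 3.14, 3.14, 3.14, 3.14].

INTERFACE

Orientations are given as a unit quaternion [x, y, z, w].
In Python, from plant import * gives the robot as it stands. Calls block until the motion is done:
- move_ptp(position, orientation): joint-space move of the TCP to a pose.
- movel(position, feed=150, orientation=None, stop_force=None): straight line of the TCP; orientation=None keeps the orientation; feed is the mean speed in mm/s. With stop_force (N) it stops when the force on the tool has changed by that much, and returns True; else False.
- set_joints(angles): joint-space move.
- command_gripper(opening, newtons=None): finger opening in mm; newtons is the grip in N (None keeps the last); returns when the fingers have stopped.
- wait(seconds).
- solve_ik(position, orientation): joint angles nearest the present ones, or None.
- state(): the state.
- snapshot(name): name is "scene" or "top" or "wrist"; returns the picture (400x640x3 uint8, red, green, blue); there is no depth.
- camera_info(name): a dict with "camera_matrix" (3x3 intrinsics, pixels), "R" (3x3) and "t" (3): a world point X has camera coordinates R X + t; the wrist camera has in their place "T_tool_cam" (4x4, takes a point from camera to tool coordinates, whose origin is the TCP and whose axes are the flange's). Camera axes: x right, y down, z forward; pixel columns grow to the right and rows downward; lengths in mm; the calibration is good to about 2 mm. A picture is of the moment at which its call begins: read the wrist's pose just before it. camera_info takes no time and is no camera call.
A pose or a line that the arm cannot do raises MotionError and nothing moves.
- job_done(): hands the job in; it is judged then, once.
The state is a dict: "t": time; "qpos": joint angles; "dq": joint speeds; "joint_efforts": joint torques, N m; "ee_pos": TCP position; "tool_rot": TCP orientation; "force": force on the tool from outside, world axes, zero at the start; "torque": the same for the moment, N m; "width": finger opening in mm; "grip_force": force on a finger pad.
Only numpy, scipy, OpenCV 4.12 (cv2) and the standard library are available. Lean on these libraries where they do the work, as an engineer would, in place of code of your own. Each camera call takes 0.05 s, during which the arm holds its last target. There are 200 camera calls.

## Working session

There is one attempt and no reset: what is moved stays moved. The work goes in short steps, each a Python script; the robot and the scene stay as the last script left them, time stands still between calls to the robot, and variables do not carry over. Pictures are saved under pics/ and viewed, at most 10 in all, crops included, and the job is handed in when it is done.

```bash
mkdir -p pics; ls; python3 - <<'E'
from plant import *
import cv2,numpy as np
for n in ["scene","top"]:
    im=snapshot(n); cv2.imwrite(f"pics/{n}0.png",im[:,:,::-1]); c=camera_info(n); print(n,c)
c=camera_info("wrist");print(c);print(state()["t"],state()["tool_rot"])
E
```

```text
pics
scene {'camera_matrix': array([[377.06658572,   0.        , 310.78327938],
       [  0.        , 377.06658572, 202.19173512],
       [  0.        ,   0.        ,   1.        ]]), 'R': array([[-0.50256108,  0.86444697,  0.01279808],
       [ 0.48706658,  0.29533292, -0.82191521],
       [-0.71428181, -0.40682908, -0.56946606]]), 't': array([ 233.38567959, -202.18973522, 1424.0637327 ])}
top {'camera_matrix': array([[475.02289177,   0.        , 310.69957337],
       [  0.        , 475.02289177, 192.24879321],
       [  0.        ,   0.        ,   1.        ]]), 'R': array([[ 0.01563438, -0.99978006, -0.01397822],
       [-0.98579738, -0.01307485, -0.16742932],
       [ 0.16720973,  0.01639735, -0.98578498]]), 't': array([  27.86062328,  516.12006227, 1393.30823671])}
{'camera_matrix': array([[309.22099058,   0.        , 321.90921213],
       [  0.        , 309.22099058, 197.06832155],
       [  0.        ,   0.        ,   1.        ]]), 'T_tool_cam': array([[-1.01450464e-04, -9.49716711e-01, -3.13110458e-01,
         8.07320009e+01],
       [ 9.99999969e-01, -2.48571247e-05, -2.48612692e-04,
        -1.93078313e-01],
       [ 2.28328602e-04, -3.13110474e-01,  9.49716684e-01,
        -1.43242870e+02],
       [ 0.00000000e+00,  0.00000000e+00,  0.00000000e+00,
         1.00000000e+00]])}
0.1 [ 1.71043655e-01  9.85262736e-01 -1.17090552e-03 -1.93332211e-04]
```

View pics/top0.png

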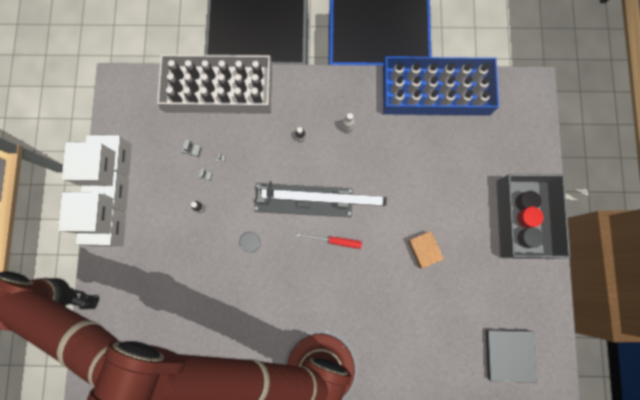

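View pics/scene0.png

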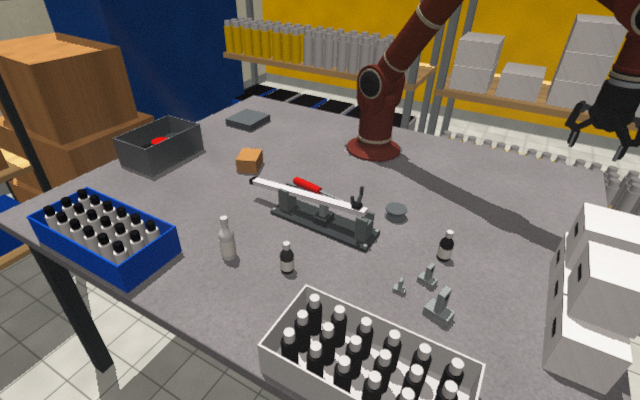

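Look-alikes for the saddle (top picture): large clip at (191,148), middle at (205,174), small at (221,157). In the scene picture they are at (438,305), (427,275) and (399,286). I choose the middle-sized one, top (205,174), with the dark bottle_a at (196,205) beside it. The bar's head and fork are at top (265,193), its black tail plug at (383,201), and the driver and spool lie in front.

```bash
cat > h.py <<'E'
from plant import *
import cv2,numpy as np
from scipy.spatial.transform import Rotation as Ro
def q(yaw):  # tool down, tool x axis at world angle yaw
    return [np.cos(yaw/2),np.sin(yaw/2),0,0]
def cam(n):
    c=camera_info(n); K=c["camera_matrix"]
    if n!="wrist": return K,c["R"],c["t"]
    s=state(); T=np.eye(4);T[:3,:3]=Ro.from_quat(s["tool_rot"]).as_matrix();T[:3,3]=s["ee_pos"]
    W=np.linalg.inv(T@c["T_tool_cam"]); return K,W[:3,:3],W[:3,3]
def ray(c,px,z):
    K,R,t=c; o=-R.T@t; d=R.T@np.linalg.solve(K,[px[0],px[1],1.]); return o+d*(z-o[2])/d[2]
def proj(c,X):
    K,R,t=c; p=K@(R@np.array(X,float)+t); return p[:2]/p[2]
def snap(n,f=None):
    c=cam(n); im=snapshot(n)[:,:,::-1].copy()
    if f: cv2.imwrite(f"pics/{f}.png",im)
    return c,im
E
python3 - <<'E'
from h import *
c=cam("top")
for n,p,z in [("saddle",(205,174),15),("big",(191,148),20),("small",(221,157),10),("botA",(196,206),40),("tail",(383,201),65),("head",(259,192),90),("standL",(254,200),12),("standR",(352,204),12),("spool",(250,242),30),("driver",(345,242),10),("botB",(300,133),40),("botC",(348,122),60)]:
    print(n,ray(c,p,z).round())
sad=ray(c,(205,174),15)
print(state()["qpos"].__class__)
move_ptp([sad[0]-20,sad[1],260],q(np.pi)); 
cw,im=snap("wrist","w1"); np.save("w1c.npy",np.hstack([cw[1],cw[2][:,None]])); print(state()["t"],state()["ee_pos"])
move_ptp([610,10,280],q(np.pi)); 
cw,im=snap("wrist","w2"); np.save("w2c.npy",np.hstack([cw[1],cw[2][:,None]])); print(state()["t"],state()["ee_pos"])
a=cv2.imread("pics/w1.png");b=cv2.imread("pics/w2.png")
E
python3 -c "
import cv2,numpy as np
a=cv2.imread('pics/w1.png');b=cv2.imread('pics/w2.png')
cv2.imwrite('pics/w12.png',np.vstack([a,b])[:, :])
"
```

```text
saddle [574. 366.  15.]
big [655. 413.  20.]
small [630. 320.  10.]
botA [469. 382.  40.]
tail [ 489. -180.   65.]
head [507. 186.  90.]
standL [494. 211.  12.]
standR [486. -92.  12.]
spool [364. 216.  30.]
driver [369. -71.  10.]
botB [702.  71.  40.]
botC [733. -76.  60.]
<class 'numpy.ndarray'>
1.6917 [552.33125134 368.18641647 259.89625514]
3.0917 [610.02406895  12.84049298 279.86379574]
```

View pics/w1.png

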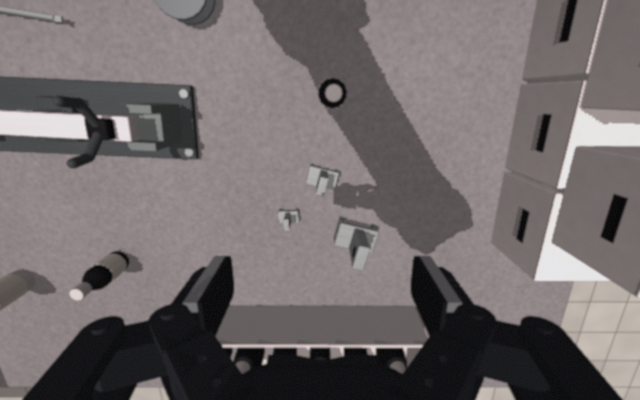

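View pics/w2.png

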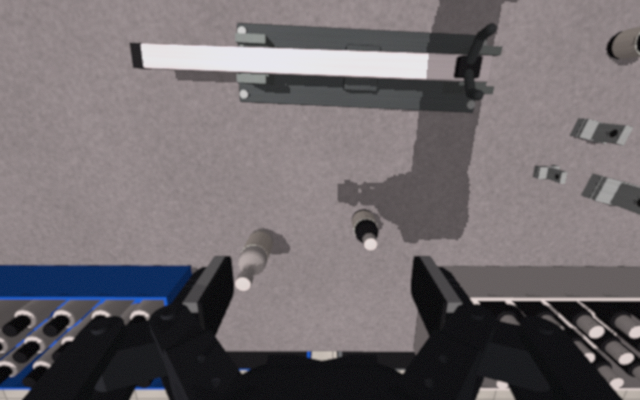

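The saddle (middle clip) is at w1 (322,178), between the small clip (288,218) and the large one (357,240), with bottle_a at (333,93). In w2 the bar runs from its tail plug (137,55) to the fork (470,67), with the stand screws at (241,30) and (243,94). Next, a closer look at each.

```bash
python3 - <<'E'
from h import *
move_ptp([440,58,250],q(np.pi)); wait(0.2)
cw,im=snap("wrist","w3"); np.save("w3c.npy",np.hstack([cw[1],cw[2][:,None]]))
move_ptp([520,366,165],q(np.pi)); wait(0.2)
cw,im2=snap("wrist","w4"); np.save("w4c.npy",np.hstack([cw[1],cw[2][:,None]])); print(state()["t"])
a=im[100:300]; p=proj(cw,[574,366,15]); print(p)
u,v=p.astype(int); b=im2[max(v-100,0):v+100,max(u-130,0):u+130]; print(max(u-130,0),max(v-100,0))
b=cv2.resize(b,None,fx=2,fy=2); out=np.zeros((200*1+b.shape[0],800,3),np.uint8)
out[:200,:640]=a; out[200:200+b.shape[0],:b.shape[1]]=b
cv2.imwrite("pics/v34.png",out)
E
```

```text
5.5917
[323.74763286 230.57230847]
193 130
```

View pics/v34.png

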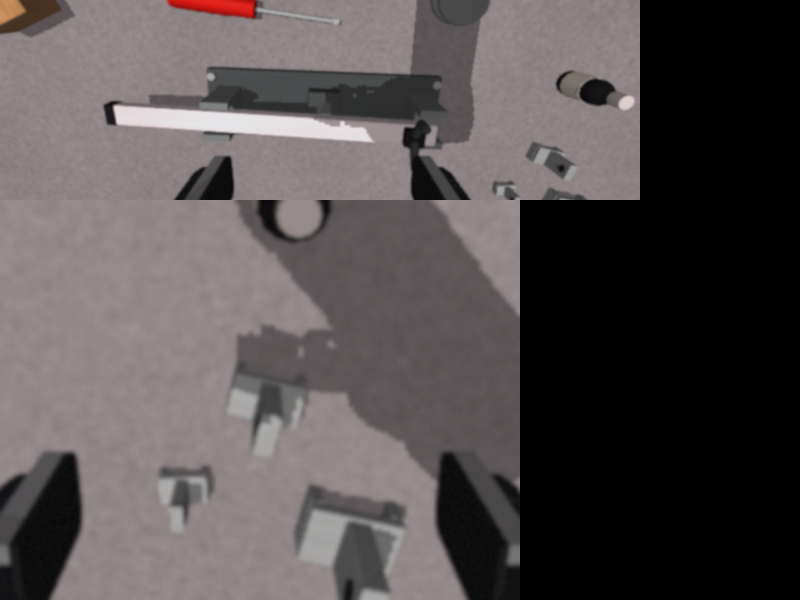

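The close crop confirms the middle clip: its tab top is at crop (267,437) and its roof spans (228..307, 375..430), with the small clip at (183,490) and the large one at (352,540). The w3 screws are at (211,176) and (437,185).

```bash
python3 - <<'E'
from h import *
K=camera_info("wrist")["camera_matrix"]
C={i:(K,)+(lambda m:(m[:,:3],m[:,3]))(np.load(f"w{i}c.npy")) for i in (1,2,3,4)}
# refine screws by bright centroid
for i,ps in {1:[(183,93),(188,153)],2:[(241,30),(243,94),(470,104)],3:[(211,176),(437,185)]}.items():
    g=cv2.cvtColor(cv2.imread(f"pics/w{i}.png"),cv2.COLOR_BGR2GRAY).astype(float)
    for u,v in ps:
        w=g[v-5:v+6,u-5:u+6]; w=np.clip(w-(w.min()+w.max())/2,0,None); yy,xx=np.mgrid[v-5:v+6,u-5:u+6]
        p=(xx*w).sum()/w.sum(),(yy*w).sum()/w.sum(); print(i,np.round(p,1),ray(C[i],p,14).round(1))
f=lambda x,y:(193+x/2,130+(y-200)/2)
for n,p,z in [("tabtop",(267,437),56),("t1",(260,418),56),("t2",(282,420),56),("t3",(273,457),56),("t4",(253,455),56),("roofBL",(228,413),18),("roofBR",(297,430),18),("roofTL",(238,380),18),("roofTR",(306,388),18)]:
    print(n,ray(C[4],f(*p),z).round(1))
im=cv2.imread("pics/w4.png")[205:265,300:355]; a=cv2.resize(im,None,fx=9,fy=9,interpolation=cv2.INTER_CUBIC)
cv2.imwrite("pics/v4.png",a)
E
```

```text
1 [182.9  93.1] [469.5 202.2  14. ]
1 [188.3 152.1] [540.2 199.2  14. ]
2 [241.1  30.1] [456.5 -83.1  14. ]
2 [243.2  93.6] [527.7 -86.1  14. ]
2 [471.4 104.5] [539.8 202.4  14. ]
3 [209.8 176.3] [458.5 -84.   14. ]
3 [437.9 185.2] [470.4 205.6  14. ]
tabtop [573.2 368.3  56. ]
t1 [563.6 365.1  56. ]
t2 [564.6 375.1  56. ]
t3 [583.5 371.1  56. ]
t4 [582.4 361.9  56. ]
roofBL [579.3 348.6  18. ]
roofBR [589.1 384.5  18. ]
roofTL [560.9 354.1  18. ]
roofTR [565.4 388.7  18. ]
```

View pics/v4.png

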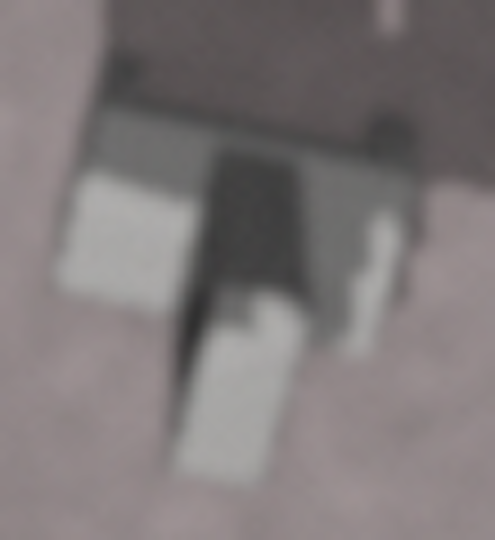

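```bash
cat >> h.py <<'E'
F=np.array([498.8,58.9]); TH=np.deg2rad(92.47); D=np.array([np.cos(TH),np.sin(TH)])
YAW=TH+np.pi/2
def P(x,z,lat=0): p=F+x*D+lat*np.array([-D[1],D[0]]); return [p[0],p[1],z]
def pred(c,th,x0=-100,x1=60): # image angle of bar line pitched th about fulcrum top
    a=proj(c,P(x0,84+np.sin(th)*x0)); b=proj(c,P(x1,84+np.sin(th)*x1)); return np.degrees(np.arctan2(*(b-a)[::-1]))
def tilt(f=None):
    c,im=snap("scene",f); g=cv2.cvtColor(im,cv2.COLOR_BGR2GRAY)
    a=proj(c,P(-230,75)); b=proj(c,P(230,75)); roi=np.zeros_like(g); cv2.line(roi,tuple(int(v) for v in a),tuple(int(v) for v in b),255,34)
    hsv=cv2.cvtColor(im,cv2.COLOR_BGR2HSV)
    m=((g>185)&(hsv[...,1]<40)&(roi>0)).astype(np.uint8); n,l,st,_=cv2.connectedComponentsWithStats(m)
    k=1+np.argmax(st[1:,4]); ys,xs=np.where(l==k)
    v=cv2.fitLine(np.c_[xs,ys].astype(np.float32),cv2.DIST_HUBER,0,.01,.01).ravel(); s=np.sign(v[0]); ang=np.degrees(np.arctan2(s*v[1],s*v[0]))
    A=[pred(c,t) for t in (-.08,0,.08)]
    return float(np.interp(ang,A[::-1],[.08,0,-.08])) if A[0]>A[2] else float(np.interp(ang,A,[-.08,0,.08])), ang, len(xs), (xs.min(),xs.max())
E
python3 - <<'E'
from h import *
K=camera_info("wrist")["camera_matrix"]; m=np.load("w4c.npy"); c=(K,m[:,:3],m[:,3])
f=lambda x,y:(300+x/9-.4,205+y/9-.4)
tab=np.array([ray(c,f(*p),56)[:2] for p in [(215,288),(308,310),(262,488),(175,472)]])
roof=np.array([ray(c,f(*p),18)[:2] for p in [(108,108),(415,160),(372,355),(58,285)]])
print(tab.round(1),tab.mean(0),roof.round(1),roof.mean(0))
print("before",tilt(), [pred(cam("scene"),t) for t in (-.08,0,.08)])
command_gripper(0,30)
move_ptp(P(-275,140),q(YAW)); print(state()["t"])
movel(P(-275,57),feed=120)
r=movel(P(-200,57),feed=40,stop_force=1.5); s=state()
print(r,"tcp x",(s["ee_pos"][:2]-F)@D,s["force"],s["t"],s["width"]); print(tilt("s1"))
E
```

```text
[[561.2 365.6]
 [563.7 374.9]
 [583.8 370.4]
 [581.9 361.4]] [572.66381325 368.06389018] [[557.1 353.7]
 [563.6 388.4]
 [588.  383.9]
 [579.  347.7]] [571.94415    368.41023906]
before (0.02062946561897743, np.float32(15.698684), 580, (np.int64(253), np.int64(352))) [np.float64(20.568591435958858), np.float64(16.72524244479048), np.float64(12.744300911772253)]
8.5
True tcp x -253.8936290914004 [ 0.40920116  0.68103584 -0.39301849] 10.1417 0.2946996431438678
(0.025516987712906294, np.float32(15.455472), 314, (np.int64(294), np.int64(352)))
```

```bash
python3 - <<'E'
import cv2,numpy as np
a=[cv2.resize(cv2.imread(f"pics/{n}.png")[165:250,235:395],None,fx=4.5,fy=3.4,interpolation=cv2.INTER_CUBIC) for n in("scene0","s1")]
cv2.imwrite("pics/v5.png",np.vstack(a))
E
```

```text
(no output)
```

View pics/v5.png

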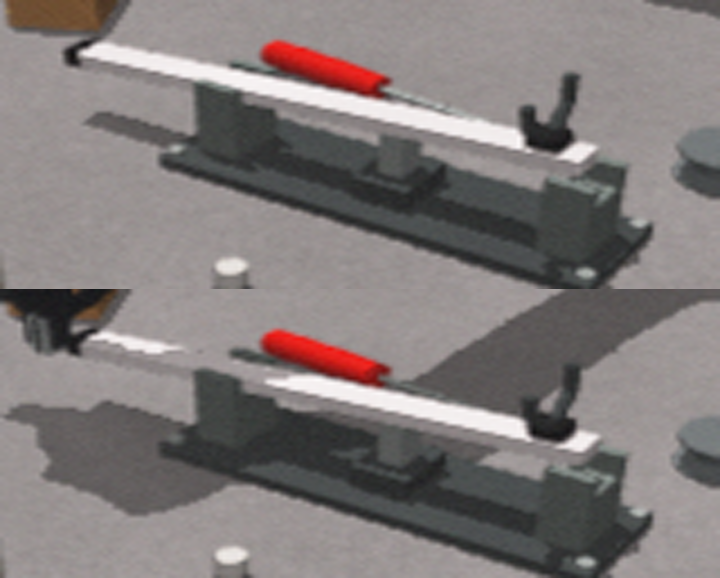

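The bar runs from its tail plug at v5 (75,55) to the head at (595,150). The gripper's shadow hides part of the top face near the tail, but the strip from fulcrum to head stays bright, so I'll measure the height of that strip.

```bash
cat >> h.py <<'E'
def hts(f=None,xs=(20,60,100)):
    """heights (mm) of bright top strip at stand x, from scene camera"""
    c,im=snap("scene",f); g=im.min(2).astype(int); out=[]
    for x in xs:
        zz=np.arange(55,125,1.); uv=np.array([proj(c,P(x,z)) for z in zz]); col=[]
        for du in (-4,-3,-2,-1,0,1,2,3,4):
            a=proj(c,P(x,84)); b=proj(c,P(x+10,84)); sl=(b-a)[1]/(b-a)[0]
            v=cv2.remap(g.astype(np.float32),(uv[:,0]+du).astype(np.float32)[None],(uv[:,1]+du*sl).astype(np.float32)[None],cv2.INTER_LINEAR)[0]
            k=np.where(v>185)[0]
            if len(k)>3: col.append(zz[k].mean())
        out.append(np.median(col) if col else np.nan)
    return np.round(out,1)
E
python3 - <<'E'
from h import *
print(hts())
x=-253.9; 
def push(to,z):
    global x
    r=movel(P(to,z),feed=40,stop_force=12); x=to
    s=state(); f=s["force"]; movel(P(to-7,z),feed=60); wait(.25); print(to,r,f.round(1),hts(),round(state()["t"],2))
push(-244,58); push(-239,58); push(-234,58.5)
E
```

```text
[83.5 84.5 81.8]
-244 False [ 0.  -1.5 -1.6] [84.  84.5  nan] 11.23
-239 False [ 1.3 -2.4  0.7] [84.  85.  84.5] 12.25
-234 False [-0.4 -2.3  1.2] [84.5 85.5 85.8] 13.27
```

```bash
cat > push.py <<'E'
from h import *
import sys
def z_at(x): return 57+max(0,(x+250))*0.08
def push(to,xs=(10,25,40,55,70)):
    z=z_at(to)
    r=movel(P(to,z),feed=40,stop_force=12)
    f=state()["force"]; movel(P(to-6,z),feed=60); wait(.2); h=hts(xs=xs); print(round(to),r,round(float(np.hypot(*f[:2])),1),h,round(state()["t"],2)); return h
E
python3 - <<'E'
from push import *
b=hts(xs=(10,25,40,55,70)); print(b)
for i in range(1,9):
    h=push(-234+5*i)
    d=np.nanmedian((h-b)[2:]); 
    if d<-2: print("tipped",d); break
E
```

```text
[84.5 85.  85.  85.5 85.5]
-229 False 2.4 [84.5 85.  85.5 85.5 86. ] 14.27
-224 False 2.0 [85.  85.5 85.5 86.  86. ] 15.19
-219 False 1.8 [85.5 85.5 86.  86.  86.5] 16.12
-214 False 2.4 [85.5 86.  86.  86.5 86.5] 17.04
-209 False 2.5 [86.  86.  86.5 86.5 87. ] 17.97
-204 False 2.4 [86.  86.5 86.5 87.  87. ] 18.89
-199 False 2.0 [86.  86.5 86.5 86.5 87. ] 19.82
-194 False 3.4 [86.  86.  86.  86.  86.5] 20.74
```

```bash
python3 - <<'E'
from push import *
xs=(-50,-25,10,40,70,100,130)
b=hts("s2",xs); print(b)
for i in range(1,6):
    h=push(-194+5*i,xs)
    if np.nanmedian((h-b)[3:])<-2: print("tipped"); break
hts("s3")
a=[cv2.resize(cv2.imread(f"pics/{n}.png")[165:250,235:395],None,fx=4.5,fy=3.4,interpolation=cv2.INTER_CUBIC) for n in("s2","s3")]
cv2.imwrite("pics/v6.png",np.vstack(a))
E
```

```text
[79.2 83.  85.5 86.  86.5 87.  88. ]
-189 False 4.9 [ nan 82.8 85.5 86.  86.  86.5 87.5] 21.72
-184 False 5.4 [ nan 81.  85.5 85.5 85.5 86.  86.5] 22.64
-179 False 6.6 [ nan 81.2 85.  85.  85.  85.  85.5] 23.57
-174 False 9.4 [ nan 80.5 84.5 84.  84.5 84.  85. ] 24.49
tipped
```

View pics/v6.png

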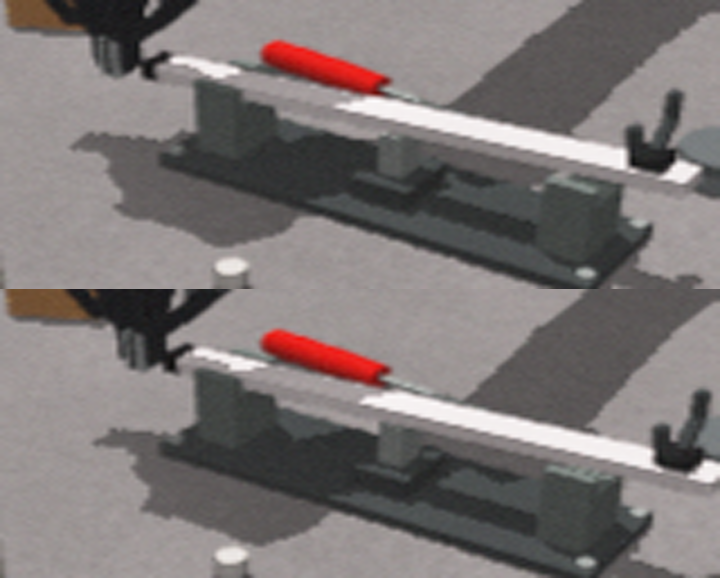

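```bash
python3 - <<'E'
from push import *
c,im=snap("wrist","w5")
np.save("w5c.npy",np.hstack([c[1],c[2][:,None]])); s=state(); print((s["ee_pos"][:2]-F)@D,s["ee_pos"])
for x in (-150,-120,-100,0): print(x,[proj(c,P(x,z,l)).round() for z,l in ((84,0),(78,15),(78,-15),(12,45),(12,-45))])
E
```

```text
-180.31589977476887 [ 507.48042889 -121.20914071   63.34858272]
-150 [array([388., 279.]), array([388., 243.]), array([384., 299.]), array([370., 153.]), array([364., 277.])]
-120 [array([454., 279.]), array([453., 243.]), array([445., 299.]), array([417., 153.]), array([405., 277.])]
-100 [array([498., 279.]), array([497., 243.]), array([486., 299.]), array([449., 153.]), array([433., 277.])]
0 [array([717., 279.]), array([714., 243.]), array([690., 299.]), array([607., 153.]), array([571., 277.])]
```

View pics/w5.png

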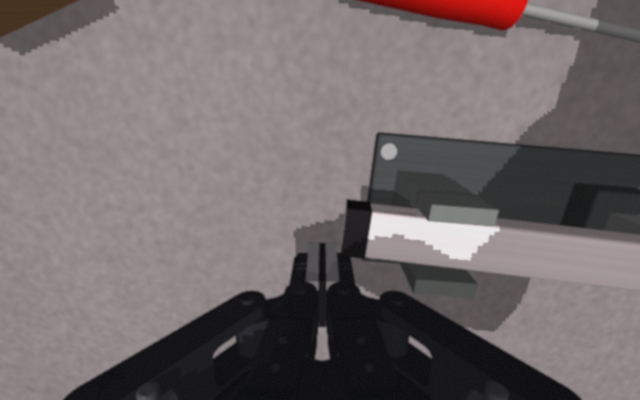

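The picture shows the fingers at (322,260), low of the bar's plug (345..370, 200..258), and the bar slanted. I got the sign of the stand's yaw wrong: it should be 87.5°. I'll back off, move onto the true line and re-measure.

```bash
sed -i 's/np.deg2rad(92.47)/np.deg2rad(87.53)/' h.py; python3 - <<'E'
from push import *
p=state()["ee_pos"]; movel(p+np.array([0,-15,0]),feed=100)
K=camera_info("wrist")["camera_matrix"]; m=np.load("w5c.npy"); c=(K,m[:,:3],m[:,3])
L=np.array([-D[1],D[0]])
for n,px,z in [("plugA",(347,201),73),("plugB",(345,253),73),("cheekA",(463,214),78),("cheekB",(445,284),78),("barTopFar",(560,222),80),("barTopNear",(560,278),80),("screw",(389,151),14)]:
    w=ray(c,px,z)[:2]-F; print(n,(w@D).round(1),(w@L).round(1))
xs=(-25,10,40,70,100,130)
for n in ("scene0","s2","s3"):
    pass
movel(P(-200,64),feed=100,orientation=q(YAW)); wait(.2)
print(hts("s4",xs),state()["t"])
c,im=snap("wrist","w6"); np.save("w6c.npy",np.hstack([c[1],c[2][:,None]]))
E
```

```text
plugA -171.2 19.3
plugB -169.2 -7.2
cheekA -119.6 19.3
cheekB -120.0 -17.1
barTopFar -77.0 20.0
barTopNear -67.7 -7.9
screw -142.0 34.6
[85.5 84.  81.  78.5 75.5 73. ] 25.475
```

```bash
sed -i 's/def hts(f=None,xs=(20,60,100)):/def hts(f=None,xs=(20,60,100),img=None):/; s/    c,im=snap("scene",f); g=im.min(2).astype(int); out=\[\]/    c,im=(cam("scene"),cv2.imread(img)) if img else snap("scene",f); g=im.min(2).astype(int); out=[]/' h.py; python3 - <<'E'
from push import *
xs=(-60,-40,-25,10,40,70,100,130)
for n in ("scene0","s1","s2","s3","s4"): print(n,hts(xs=xs,img=f"pics/{n}.png"))
K=camera_info("wrist")["camera_matrix"]; L=np.array([-D[1],D[0]])
for i in (5,6):
    m=np.load(f"w{i}c.npy"); c=(K,m[:,:3],m[:,3])
    if i==5:
        for z in (73,84,97):
            for px in ((347,201),(345,253)): w=ray(c,px,z)[:2]-F; print(z,(w@D).round(1),(w@L).round(1))
im=cv2.imread("pics/w6.png"); c=c
# profile of image columns along bar
for x in (-160,-150,-100,-90):
    u,v=proj(c,P(x,84)); print(x,u,v, im[int(v)-45:int(v)+50:3,int(u)].min(1) if 0<u<640 else "")
b=cv2.imread("pics/w6.png"); a=cv2.resize(cv2.imread("pics/s4.png")[165:250,235:395],(640,200*340//340),interpolation=cv2.INTER_CUBIC)
cv2.imwrite("pics/v7.png",np.vstack([b[100:],cv2.resize(cv2.imread("pics/s4.png")[165:250,235:395],(560,298),interpolation=cv2.INTER_CUBIC) if 0 else cv2.copyMakeBorder(cv2.resize(cv2.imread("pics/s4.png")[165:250,235:395],(560,298),interpolation=cv2.INTER_CUBIC),0,0,0,80,0)]))
E
```

```text
scene0 [78.  79.5 80.5 84.  87.  88.8 89.  98.2]
s1 [78.  79.5 80.5 84.  86.5 89.  88.5 97.2]
s2 [ nan 78.  82.5 86.5 88.5 91.  93.5 96. ]
s3 [ nan 75.5 79.  85.  87.  88.5 90.5 93. ]
s4 [82.  83.5 85.5 84.  81.  78.5 75.5 73. ]
73 -171.2 19.3
73 -169.2 -7.2
84 -172.5 23.0
84 -170.7 -1.3
97 -174.0 27.4
97 -172.3 5.6
-160 408.3569878940431 279.035903731862 [49 50 50 49 51 29 14 13 13  6 11 18 18 17 18 17 19 18 18 14 19 19 16 17
 20 20 17 14 19 18 24 23]
-150 430.0997781372133 279.051150453208 [ 44  44  46  44  44  54  92  92  92  89 104 135 143 143 146 145 143 147
 145 145 148 146 147 146 133  36  17  18  17  18  20  18]
-100 538.7982122193665 279.1273731788411 [ 48  50  48  47  57  91  93  92  93 110 141 148 143 144 146 145 147 146
 146 147 148 146 146 144 142 132 134 131 134 136 136 134]
-90 560.5347961258358 279.1426155481106 [ 49  49  51  48  62  92  92  92  94 121 147 146 146 147 145 146 147 146
 145 148 150 147 148 143 141 134 136 133 133 133 131 134]
```

```bash
cat >> push.py <<'E'
XS=tuple(range(-110,90,10))
def slope(f=None):
    h=hts(f,XS); k=np.isfinite(h); x=np.array(XS)[k]; h=h[k]
    if k.sum()<4: return np.nan,k.sum()
    p=np.polyfit(x,h,1); r=abs(np.polyval(p,x)-h); g=r<=max(1.5,np.median(r)*2); p=np.polyfit(x[g],h[g],1); return round(p[0],3),round(p[1],1),g.sum()
E
python3 - <<'E'
from push import *
print(slope())
movel(P(-205,170),feed=250)
move_ptp(P(234,170),q(TH)); movel(P(234,64),feed=150); wait(.1); print("down",state()["t"],slope())
r=movel(P(185,64),feed=40,stop_force=1.2); s=state(); x=(s["ee_pos"][:2]-F)@D; print(r,x,s["force"],slope(),s["t"])
E
```

```text
(np.float64(-0.057), np.float64(83.1), np.int64(14))
down 28.9167 (np.float64(-0.079), np.float64(84.4), np.int64(20))
True 209.28487473879787 [ 0.55485337 -0.05295569  0.06182618] (np.float64(-0.08), np.float64(84.4), np.int64(20)) 29.6667
```

```bash
python3 - <<'E'
from push import *
x=209
for i in range(10):
    x-=4
    r=movel(P(x,64),feed=40,stop_force=10); f=state()["force"]
    movel(P(x+9,64),feed=80); wait(.25); s=slope(); print(x,r,f.round(1),s,round(state()["t"],2))
    if r or s[0]>-.045: break
E
```

```text
205 False [-0.2  2.1  0.3] (np.float64(-0.008), np.float64(83.7), np.int64(20)) 30.57
```

```bash
python3 - <<'E'
from push import *
r=movel(P(200,66),feed=25,stop_force=8); f=state()["force"]
movel(P(212,66),feed=80); wait(.5); print(r,f.round(1),slope(),state()["t"])
c,im=snap("wrist","w7"); np.save("w7c.npy",np.hstack([c[1],c[2][:,None]]))
movel(P(235,66),feed=150); movel(P(235,190),feed=250)
# view down from above bar, camera toward robot, for lateral offset
move_ptp(P(-20,330,0),q(YAW)); wait(.15); print(slope(),state()["t"])
c,im=snap("wrist","w8"); np.save("w8c.npy",np.hstack([c[1],c[2][:,None]]))
for X in ((-100,84),(0,84),(100,84)): print(proj(c,P(*X)))
cv2.imwrite("pics/v8.png",cv2.resize(im[60:360],(800,375)))
E
```

```text
False [-0.3  4.3 -0.6] (np.float64(-0.004), np.float64(83.6), np.int64(20)) 32.1417
(np.float64(-0.005), np.float64(83.5), np.int64(20)) 34.9333
[258.90092934 161.94477111]
[337.25729693 162.00972787]
[415.60924462 162.07468097]
```

View pics/v8.png

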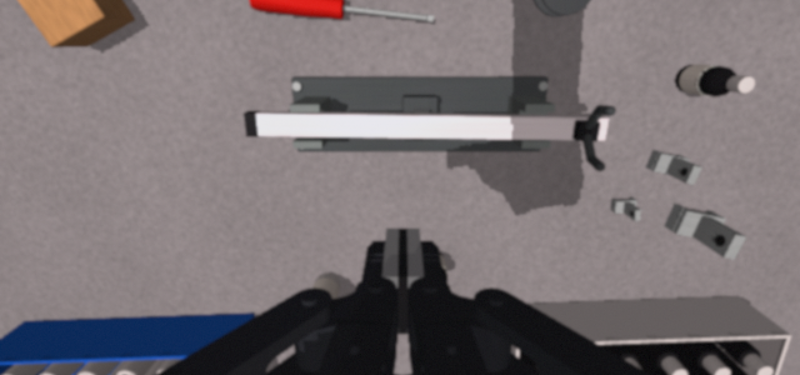

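The bar lies level and in line at v8 (250..605, 125), fork at (590,130), and nothing else has moved. Next: measure the bar's lateral line and pick up the saddle.

```bash
cat > lat.py <<'E'
from h import *
L=np.array([-D[1],D[0]])
def barlat(c,im,xs,half=30,z=84):
    """lateral centre and width of the tube's bright top at stand x, subpixel by mid-level crossing"""
    g=im.min(2).astype(np.float32); out=[]
    for x in xs:
        ls=np.arange(-half,half+.01,.25); uv=np.array([proj(c,P(x,z,l)) for l in ls],np.float32)
        v=cv2.remap(g,uv[:,:1],uv[:,1:],cv2.INTER_LINEAR).ravel(); t=v.max()*.8
        k=np.where(v>t)[0]; out.append((x,(ls[k[0]]+ls[k[-1]])/2,ls[k[-1]]-ls[k[0]],int(v.max())))
    return np.round(out,1)
E
python3 - <<'E'
from lat import *
K=camera_info("wrist")["camera_matrix"]; m=np.load("w8c.npy"); c=(K,m[:,:3],m[:,3]); im=cv2.imread("pics/w8.png")
print(barlat(c,im,(-150,-100,-60,-30,0,30,60)))
g=im.min(2).astype(float)
for p,e in (((237,129),(-143,35)),((434,130),(143,35))):
    u,v=p; w=g[v-4:v+5,u-4:u+5]; w=np.clip(w-(w.min()+w.max())/2,0,None); yy,xx=np.mgrid[v-4:v+5,u-4:u+5]
    r=ray(c,((xx*w).sum()/w.sum(),(yy*w).sum()/w.sum()),14)[:2]-F; print((r@D).round(1),(r@L).round(1),e)
YS=np.deg2rad(168.5)
command_gripper(32); move_ptp([572.3,368.2,110],q(YS)); movel([572.3,368.2,25],feed=150,stop_force=6)
s=state(); print(s["ee_pos"],s["t"])
command_gripper(0,40); s=state(); print("width",s["width"],s["grip_force"],s["t"])
movel([572.3,368.2,150],feed=200); print(state()["width"],state()["force"],state()["t"])
E
```

```text
[[-150.     2.9   22.8  230. ]
 [-100.     2.2   22.5  231. ]
 [ -60.     1.9   22.8  231. ]
 [ -30.     1.4   22.8  231. ]
 [   0.     1.    22.5  231. ]
 [  30.     0.9   22.8  231. ]
 [  60.     0.4   22.2  229. ]]
-143.9 34.6 (-143, 35)
144.5 35.0 (143, 35)
[573.24522412 368.44335347  26.07781268] 37.6
width 9.332608827958138 41.586642265319824 37.9167
9.023173639684837 [ 0.08191478 -0.39746235 -1.20478611] 38.6917
```

```bash
python3 - <<'E'
from lat import *
from push import slope
Y=TH-0.012
movel([572.3,368.2,200],feed=250)
move_ptp(P(0.3,200,1.0),q(Y)); movel(P(0.3,128,1.0),feed=150); wait(.3)
c,im=snap("wrist","w9"); s=state(); e=s["ee_pos"]; w=e[:2]-F
print("tcp",w@D,w@L,e[2],s["t"]); print(slope())
print(barlat(c,im,(35,50,65,80,95,110,125)))
print([proj(c,P(x,84)).round() for x in (35,125)])
E
```

```text
tcp 0.3623414415086449 0.6186402732244566 128.62560415277295 41.2333
(np.float64(0.028), np.float64(85.7), np.int64(12))
[[ 35.    0.6  22.2 151. ]
 [ 50.    0.5  22.5 152. ]
 [ 65.    0.6  21.8 178. ]
 [ 80.    0.2  23.  153. ]
 [ 95.   -0.2  22.5 151. ]
 [110.   -0.4  22.8 152. ]
 [125.   -0.6  22.8 151. ]]
[array([323., 172.]), array([321.,   8.])]
```

```bash
python3 - <<'E'
from lat import *
r=movel(P(0.3,92,1.4),feed=25,stop_force=2.0); s=state(); w=s["ee_pos"][:2]-F
print(r,w@D,w@L,s["ee_pos"][2],s["force"].round(2),s["width"],s["t"])
E
```

```text
True 0.27168901825201247 1.401051429141774 98.5908294435153 [0.02 0.37 4.48] 9.53746366358544 42.3583
```

```bash
python3 - <<'E'
from lat import *
from push import *
e=state()["ee_pos"]
movel([e[0],e[1],e[2]+.3],feed=20)
command_gripper(34); wait(.2); movel([e[0],e[1],e[2]+80],feed=120); movel([e[0],e[1],240],feed=250)
move_ptp(P(-20,330,0),q(YAW)); wait(.3)
c,im=snap("wrist","w10"); print(slope("s6"),state()["t"])
print(barlat(c,im,(-150,-100,-60,-30,30,60)))
h=hts(xs=XS); print(h)
# saddle tab: dark/grey region on bar in wrist view; roof at z=90
g=im.min(2).astype(np.float32)
for l in (-8,9):
    xs=np.arange(-40,40,.5); uv=np.array([proj(c,P(x,90,l+1)) for x in xs],np.float32)
    v=cv2.remap(g,uv[:,:1],uv[:,1:],cv2.INTER_LINEAR).ravel(); k=xs[v<205]; print(l,k.min() if len(k) else None,k.max() if len(k) else None)
ls=np.arange(-40,40,2.); 
for x in (-8,0,8):
    uv=np.array([proj(c,P(x,90,l)) for l in ls],np.float32); print(x,cv2.remap(g,uv[:,:1],uv[:,1:],cv2.INTER_LINEAR).ravel().astype(int))
E
```

```text
(np.float64(-0.005), np.float64(83.4), np.int64(17)) 46.0917
[[-150.     2.8   23.   230. ]
 [-100.     2.4   22.2  230. ]
 [ -60.     2.1   22.8  230. ]
 [ -30.     1.5   22.5  230. ]
 [  30.     0.8   22.5  230. ]
 [  60.     0.5   22.5  228. ]]
[84.5 84.5 84.  83.5 83.5 83.5 83.5 83.5 83.5 83.5 85.2 76.2 80.1 83.
 83.  83.  83.  83.  83.5 83.5]
-8 -12.5 23.0
9 -12.0 13.5
-8 [132 132 134 133 129 132 136 137 118  88  77  98 147 170 168 162 160 160
 159 137  93  77  80 113 159 175 176 176 176 176 164 113  78  79  80  77
  58  57  77  79]
0 [133 135 135 134 132 133 134 132 114  86  78  97 146 172 170 166 167 171
 172 145  79  46  67 110 159 177 175 175 176 174 159 108  71  75  79  77
  59  58  77  79]
8 [134 134 135 134 130 129 129 130 114  87  76  98 146 161 155 166 172 172
 173 143  83  61  71 108 156 172 172 172 172 171 154  98  67  74  78  76
  60  58  77  79]
```

```bash
python3 -c "
from plant import *
print(job_done())"
```

```text
the job is handed in; nothing more can be done
None
```

I handed the job in: the bar balances level on the fulcrum (about 0.005 rad), with the saddle down astride it about 0.5 mm from centre. These are camera and arm readings; no verdict came back.

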